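Set sprung tweezers to the lines of a tip gauge and hold them

ROBOT

A 7-joint arm with a two-finger parallel gripper is mounted at the origin on the work surface. World frame = base frame: x ahead of the robot, y to its left, z up, the work surface at z = 0. Lengths are in m, angles in rad, forces in N, time in s.
With the tool pointing down it reaches from about 0.425 to 0.925 m from the base axis. Payload 6.8 kg.
Tool frame: the origin (TCP) lies on the centre line of the jaws, within the pads' length; the fingertips stand ahead of it and the grasp point (between the pads) lies 11 mm behind it (r.tcp_to_tips is the z of the fingertips in the tool frame, in m); z points along the fingers, y is the line along which they close (so a half turn about z gives the same grasp; the last joint's range is limited). The gripper opens to 85 mm and grips with 20 to 120 N. Pads are 22 mm wide; open, the fingers measure 114 mm over their backs; the gripper's body (76 mm by 85 mm) begins 54 mm behind the grasp point. The pads swing forward as they close: fully open they stand 13 mm farther back than shut.
Start: joints at [1.166, 0.477, 0.022, 1.555, -0.011, 1.109, -0.083], TCP at [0.197, -0.646, 0.239] pointing down, gripper open.
Joint ranges: [-2.96, 2.96], [-0.34, 2.1], [-1.41, 1.46], [0.24, 2.44], [-1.37, 4.51], [0.17, 1.92], [-2.96, 2.96]. Speed limits (rad/s): [2.39, 2.39, 3.14, 3.14, 3.14, 3.14, 3.14].

INTERFACE

Orientations are given as a rotation vector (axis times angle).
In Python, from bench import r, optics gives the robot as it stands.
- The arm moves only by the shell command python3 -m creep 'ROWS' [FORCE]. ROWS is a JSON object whose one key "rows" holds a list of rows, each a list of 7 numbers: the shift along the tool's x, y, z in units of 25 mm (1.0 is 25 mm), then the turn, a rotation vector about the tool's x, y, z in units of 8 degrees (1.0 is 8 degrees), then the finger opening in mm, from 0 to 85.4. A call has 1 to 10 rows; each row is the pose to reach, as a shift and turn from the pose commanded when the call began, along the tool's axes at that moment; what a row does not reach only later rows make up. A row lasts 1/8 s, in which the tool goes at most 62.5 mm and 10.7 degrees, less where a joint would pass 70% of its speed; a pose out of reach is approached as far as the arm can. A call with a gripper value outside its range is refused whole. The fingers move at their own pace and stop on an object; FORCE is the grip in N (left out, the last holds). Time passes only in rows, so rows that repeat a pose let the fingers close. It gives the time, the measured TCP pose, the force, the opening and the grip force at its end, in the units of the state.
- r.get_obs(): the state, without advancing time (a new reading comes with each control period).
- optics.grab_frame(name): name is "scene" or "side" or "wrist"; returns a dict with "color" (400x640x3 uint8, blue, green, red), "K" (3x3 intrinsics, pixels), "R" (3x3) and "t" (3): a world point X has camera coordinates R X + t. Camera axes: x right, y down, z forward; pixel columns grow to the right and rows downward; lengths in m; the calibration is good to about 2 mm. A picture is of the moment at which its call begins. There is no depth.
- r.hand_in(): hands the job in; it is judged then, once.
The state is a dict: "clock": time; "joints": joint angles; "qvel": joint speeds; "tau": joint torques, N m; "tcp_pos": TCP position; "orientation": TCP orientation; "contact_force": force on the tool from outside, world axes, zero at the start; "moment": the same for the moment, N m; "grip_width": finger opening in m; "gripper_force": force on a finger pad.
Only numpy, scipy, OpenCV 4.12 (cv2) and the standard library are available. Lean on these libraries where they do the work, as an engineer would, in place of code of your own. Each camera call takes 0.05 s, during which the arm holds its last target. There are 200 camera calls.

TASK

Hang the big sprung tweezers by their eye on the post of the dark steel tip gauge, blades pointing along the plate to its two scribed lines, all the way down on the plate, and let go so that they spring fully open. Then squeeze the blades together until each tip stands right over its own line (left tip on the left line, right tip on the right line) and finish while still holding the squeeze steady, with the tweezers still flat on the plate. Leave the gauge's sliding line and the other things on the bench where they are.

Things in the scene. Friction and masses are not known exactly. Their poses are not given: they have to be found in the camera images.
- tweezers: Big steel sprung tweezers, 195 mm long, 70-120 g, lying flat, blades on edge. Origin: centre of the eye (ring 29 mm across, hole 17 mm, 8 mm high) at its underside; x along the middle of the open blades to the tips, y left, z up. Blades 3 mm thick, 14 mm high (6 at the tips). Grooved grip at x = 57 to 120 mm, there 37 to 42 mm over the outside when open. Centre of mass at x = 62 mm.
- tweezers_arm (a joint): Squeeze of the left blade towards the right, rad: 0 sprung fully open (tip middles 48 mm apart), 0.245 at the stop (4 mm); 0.01 closes the tips 1.8 mm. Spring 2 N (open) to 8 N (stop) at the grip. The left blade turns about the eye's centre; the right one is one piece with the eye and tweezers, whose frame so turns left of the middle line by half this value.
- tip_left (a point): Middle of the left blade's tip (3 mm wide), 3 mm above the underside, 182 mm from the eye's centre; 24 mm left of the tweezers' x axis when open.
- tip_right (a point): Middle of the right blade's tip (3 mm wide), 3 mm above the underside, 182 mm from the eye's centre; always at x = 180, y = -24 mm of tweezers.
- gauge: Tip gauge, fixed: dark steel plate 250 mm long (x -32 to 218 mm), 84 wide, 12 thick, with a bright upright post of 12 mm diameter, 28 mm high above the plate (top 8 mm tapered). Origin: on the post's axis at the bench surface; x along the plate from the post to the lines, y left, z up. The tweezers' eye fits over the post and rests on the plate, its origin 12 mm above this one.
- post_top (a point): Top of the gauge's post, 40 mm above the bench.
- line_right (a point): Point of the right line on the plate's upper face, 180 mm from the post and 8 mm to the right (-y) of the plate's middle: where the right tip belongs. White line 3 mm wide running along the plate (gauge x axis), fixed.
- line_left (a point): Where the left tip belongs: point of the left line on the plate's top, 180 mm from the post along the plate. White line 3 mm wide along the plate, on a small stiff steel slide (12 x 10 mm, 8 mm high, at the plate's far end), set somewhere 2 to 14 mm left of the plate's middle; it must stay there.
- tape: Bystander: roll of tape lying flat, 60 mm across, 24 mm high. Origin at the centre of its underside.
- jar: Bystander: small clear jar, 52 mm across, 65 mm high. Origin at the centre of its underside.
- screwdriver: Bystander: screwdriver lying along the bench, left of the work.
- wrench: Bystander: wrench lying along the bench, right of the work.
- spray: Bystander: white bottle 80 mm across, 190 mm high, at the far left.
- can: Bystander: steel can 66 mm across, 110 mm high, at the far right.

How it is judged:
By the outcome, as a careful person would: the job done as asked, in the order asked, and still so for the second after the job is handed in, while the arm keeps its last pose, push and grip.
It also fails if it takes over 53 s, if anything falls off the work surface, if the arm or the gripper's body presses on something with over 40 N, if the wrist force passes 120 N, or if a joint passes its speed limit or range.

## Working session

There is one attempt and no reset: what is moved stays moved. The work goes in short steps, Python scripts to look and compute and a shell command to move; the robot and the scene stay as the last step left them, time stands still between calls to the robot, and variables do not carry over. Pictures are saved under pics/ and viewed, at most 10 in all, crops included, and the job is handed in when it is done.

```bash
mkdir -p pics; ls; python3 - <<'E'
from bench import r, optics
import cv2,numpy as np,pickle
d={}
for n in ["scene","side","wrist"]:
    f=optics.grab_frame(n); d[n]=f; cv2.imwrite(f"pics/{n}0.png",f["color"])
    print(n,f["K"].round(1).tolist(),f["R"].round(3).tolist(),f["t"].round(3).tolist())
pickle.dump(d,open("f0.pkl","wb"))
print(r.get_obs(), r.tcp_to_tips)
E
```

```text
pics
scene [[377.4, 0.0, 320.7], [0.0, 377.4, 199.7], [0.0, 0.0, 1.0]] [[0.294, 0.956, -0.014], [0.636, -0.206, -0.744], [-0.714, 0.21, -0.668]] [-0.163, -0.321, 1.511]
side [[363.5, 0.0, 318.6], [0.0, 363.5, 199.3], [0.0, 0.0, 1.0]] [[0.758, -0.653, 0.003], [-0.469, -0.548, -0.693], [0.454, 0.524, -0.721]] [-0.431, 0.33, 0.69]
wrist [[285.5, 0.0, 321.0], [0.0, 285.5, 197.3], [0.0, 0.0, 1.0]] [[0.293, -0.956, -0.001], [-0.919, -0.282, 0.275], [-0.263, -0.08, -0.961]] [-0.675, -0.036, 0.378]
{'clock': 0.15, 'joints': array([ 1.16588353,  0.47757297,  0.02236357,  1.55619066, -0.01148706,
        1.10928365, -0.08311511]), 'qvel': array([ 0.00026098, -0.0012462 , -0.00033147, -0.00264559, -0.0005397 ,
        0.00133374,  0.00032868]), 'tau': array([ 2.85153634e-03, -5.96927691e+01,  1.61016360e+00, -2.81491148e+01,
        1.26315770e-02,  6.51980576e-03, -7.46118047e-06]), 'tcp_pos': array([ 0.19727933, -0.64508469,  0.23858858]), 'orientation': array([-3.10578489e+00, -4.64322377e-01,  4.77403785e-04]), 'contact_force': array([-0.03570811,  0.820835  , -0.24663512]), 'moment': array([-0.03005906, -0.00769496, -0.01352891]), 'gripper_force': 0.0, 'grip_width': 0.08524509198414562} 0.008
```

View pics/scene0.png

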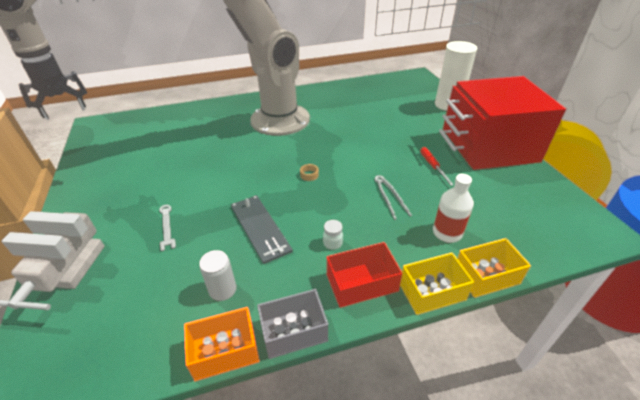

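View pics/side0.png

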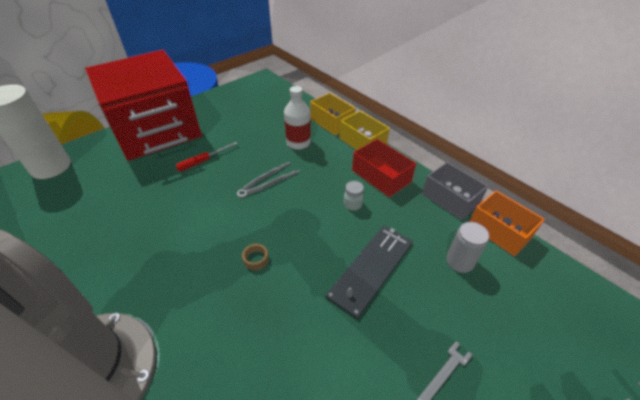

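The scene view shows the tweezers' eye near (379,181) with tips near (395,215) and (409,213), and the gauge post near (247,202) with lines near (272,246). The side view shows the eye at (242,193), the post at (350,292) and the lines near (393,240). Next I measure these coarsely.

```bash
cat > h.py <<'E'
import numpy as np,cv2
from scipy.spatial.transform import Rotation as Ro
def ray(f,uv,z):
    uv=np.atleast_2d(np.asarray(uv,float)); d=np.c_[uv,np.ones(len(uv))]@np.linalg.inv(f["K"]).T@f["R"]
    c=-f["R"].T@f["t"]; return c+d*((z-c[2])/d[:,2])[:,None]
def proj(f,X):
    p=(np.atleast_2d(X)@f["R"].T+f["t"])@f["K"].T; return p[:,:2]/p[:,2:]
def grey(f,box,lo=70):
    u0,v0,u1,v1=box; c=f["color"][v0:v1,u0:u1].astype(int)
    m=((c.max(2)-c.min(2)<45)&(c.min(2)>lo)).astype(np.uint8)
    n,l,s,_=cv2.connectedComponentsWithStats(m); k=1+s[1:,4].argmax()
    v,u=np.nonzero(l==k); return np.c_[u+u0,v+v0]
def tool(obs,dpos=None,X=None):
    R=Ro.from_rotvec(obs["orientation"]).as_matrix(); return R.T@(np.asarray(X)-obs["tcp_pos"])
E
python3 - <<'E'
from h import *; import pickle
d=pickle.load(open("f0.pkl","rb"))
for n,b in (("scene",(368,170,418,222)),("side",(230,155,305,202))):
    f=d[n]; p=grey(f,b,80); X=ray(f,p,.008)[:,:2]
    e=ray(f,[[379,181],[394,216],[409,213]] if n=="scene" else [[242,193],[289,165],[298,172]],.006)
    print(n,len(p),e.round(3).tolist())
    c=X.mean(0); w,V=np.linalg.eigh(np.cov((X-c).T)); s=(X-c)@V[:,1]; print(c.round(3),V[:,1].round(3),s.min().round(3),s.max().round(3))
    print("post",ray(f,[[247,199]] if n=="scene" else [[349.5,289]],.04).round(3).tolist(), "slide/line ends",ray(f,[[268,243],[280,249]] if n=="scene" else [[387,238],[398,242]],.012).round(3).tolist())
    print(ray(f,[[232,204],[256,195],[291,250],[265,261]] if n=="scene" else [[327,296],[356,316],[412,241],[383,228]],.012).round(3).tolist())
s=d["scene"]["color"]; a=cv2.resize(s[160:280,220:420],None,fx=4,fy=4,interpolation=2); cv2.imwrite("pics/a.png",a)
E
```

```text
scene 404 [[0.488, 0.215, 0.006], [0.648, 0.191, 0.006], [0.65, 0.238, 0.006]]
[0.56  0.218] [-0.999  0.034] -0.103 0.1
post [[0.484, -0.202, 0.04]] slide/line ends [[0.644, -0.175, 0.012], [0.675, -0.149, 0.012]]
[[0.46, -0.247, 0.012], [0.441, -0.172, 0.012], [0.687, -0.122, 0.012], [0.702, -0.194, 0.012]]
side 390 [[0.475, 0.22, 0.006], [0.648, 0.23, 0.006], [0.649, 0.187, 0.006]]
[0.545 0.221] [-1.     0.024] -0.11 0.085
post [[0.478, -0.205, 0.04]] slide/line ends [[0.66, -0.153, 0.012], [0.672, -0.179, 0.012]]
[[0.442, -0.175, 0.012], [0.457, -0.249, 0.012], [0.7, -0.199, 0.012], [0.677, -0.125, 0.012]]
```

View pics/a.png

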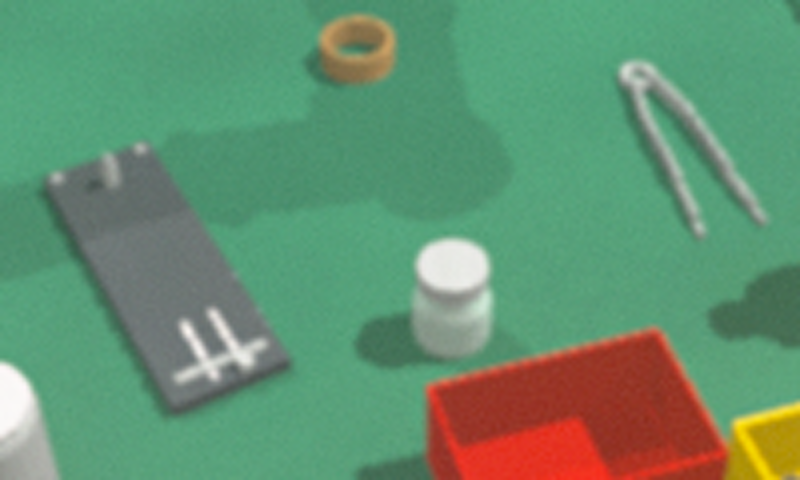

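The crop shows tweezers eye at ~(0.475,0.216) pointing along +x, and the post at ~(0.48,-0.205) with the plate yawed about 11°. I'll go above the tweezers.

```bash
python3 -m creep '{"rows":[[0.5,-0.6,0,0,0,0.05,85],[1.7,-2,0.2,0,0,0.15,85],[3.1,-3.7,0.4,0,0,0.3,85],[4.5,-5.4,0.6,0,0,0.4,85],[6,-7.1,0.8,0,0,0.55,85],[7.4,-8.9,1,0,0,0.7,85],[8.9,-10.6,1.1,0,0,0.8,85],[10.3,-12.3,1.3,0,0,1,85],[11.7,-14,1.5,0,0,1.1,85],[13.2,-15.7,1.7,0,0,1.25,85]]}'
python3 -m creep '{"rows":[[1.3,-1.6,0.1,0,0,0.15,85],[2.7,-3.3,0.3,0,0,0.25,85],[4.2,-5,0.4,0,0,0.4,85],[5.6,-6.7,0.6,0,0,0.5,85],[7,-8.4,0.8,0,0,0.65,85],[8.5,-10.1,1,0,0,0.8,85],[9.7,-11.6,1.2,0,0,0.9,85],[10.4,-12.5,1.3,0,0,1,85],[10.7,-12.9,1.4,0,0,1,85],[10.7,-12.9,1.4,0,0,1,85]]}'
```

```text
clock: 1.4
tcp_pos: [0.3985, -0.1721, 0.1968]
orientation: [3.135, 0.19, 0.0]
contact_force: [1.1, -1.3, -0.6]
grip_width: 0.0851
gripper_force: 0.0
clock: 2.65
tcp_pos: [0.624, 0.179, 0.1612]
orientation: [3.141, -0.026, -0.002]
contact_force: [-0.1, -0.4, 0.2]
grip_width: 0.0849
gripper_force: 0.0
```

```bash
python3 - <<'E'
from bench import r, optics
from h import *; import pickle
f=optics.grab_frame("wrist"); pickle.dump(f,open("f1.pkl","wb")); cv2.imwrite("pics/w1.png",f["color"])
print(proj(f,[[.475,.216,.008],[.65,.19,.006],[.65,.235,.006]]).round())
E
```

```text
[[291. 309.]
 [309. 161.]
 [264. 161.]]
```

View pics/w1.png

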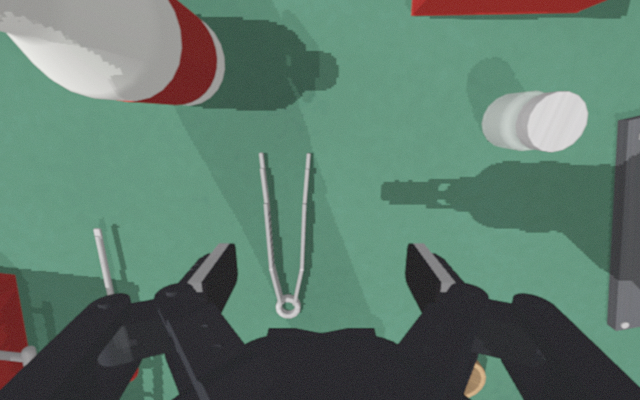

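Wrist view: eye at (287,307), tips at (262,154) and (309,154), blades crisp, and the spray bottle well ahead and to the left.

```bash
cat >> h.py <<'E'
def tweez(f,zb,box,lo=110):
    p=grey(f,box,lo); return p
E
python3 - <<'E'
from bench import r
from h import *; import pickle
f=pickle.load(open("f1.pkl","rb"))
p=grey(f,(245,145,325,322),100); print(len(p),p.min(0),p.max(0))
low=p[p[:,1]>294]; ec=(low.min(0)+low.max(0))/2; ec[1]=p[:,1].max()-(low[:,0].max()-low[:,0].min())/2
E=ray(f,[ec],.008)[0]
top=p[p[:,1]<p[:,1].min()+4]; L=top[top[:,0]<285].mean(0); Rr=top[top[:,0]>285].mean(0)
T=ray(f,[L,Rr],.006); m=T.mean(0); a=(m-E)[:2]; print("eye",ec,E.round(4),"tips",T.round(4).tolist(),"yaw",np.degrees(np.arctan2(a[1],a[0])),np.linalg.norm(a),np.linalg.norm(T[0]-T[1]))
u=a/np.linalg.norm(a)
o=r.get_obs()
for s in (.085,.095): g=np.r_[E[:2]+s*u,.013]; print(s,g.round(4),"tool units",(tool(o,X=g)/.025).round(2))
s=pickle.load(open("f0.pkl","rb"))["scene"]; print("spray",ray(s,[[452,236]],0).round(3))
E
```

```text
2164 [258 152] [310 319]
eye [287.5 306.5] [0.4785 0.2196 0.008 ] tips [[0.658, 0.2385, 0.006], [0.657, 0.1907, 0.006]] yaw -1.603909716301626 0.1790450861289732 0.04780439696893496
0.085 [0.5635 0.2172 0.013 ] tool units [-2.44 -1.54  5.94]
0.095 [0.5735 0.2169 0.013 ] tool units [-2.04 -1.53  5.94]
spray [[0.762 0.311 0.   ]]
```

```bash
python3 -m creep '{"rows":[[-0.6,-0.4,0.5,0,0,0,75],[-1.4,-0.9,1.5,0,0,0.05,68],[-2.1,-1.4,3,0,0,0.08,65],[-2.44,-1.54,4.4,0,0,0.08,65],[-2.44,-1.54,5.4,0,0,0.08,65],[-2.44,-1.54,5.94,0,0,0.08,65],[-2.44,-1.54,5.94,0,0,0.08,65]]}' 40
python3 -m creep '{"rows":[[0,0,0,0,0,0,45],[0,0,0,0,0,0,38],[0,0,0,0,0,0,30],[0,0,0,0,0,0,22],[0,0,0,0,0,0,15],[0,0,0,0,0,0,10],[0,0,0,0,0,0,5],[0,0,0,0,0,0,5],[0,0,0,0,0,0,5],[0,0,0,0,0,0,5]]}' 40
```

```text
clock: 3.58
tcp_pos: [0.5639, 0.2173, 0.013]
orientation: [3.14, -0.047, -0.001]
contact_force: [0.6, 0.3, 0.9]
grip_width: 0.065
gripper_force: 0.0
clock: 4.82
tcp_pos: [0.5662, 0.2192, 0.016]
orientation: [-3.14, 0.046, -0.007]
contact_force: [-0.6, -0.4, 13.5]
grip_width: 0.0157
gripper_force: 38.6
```

```bash
python3 -m creep '{"rows":[[0,0,-0.2,0,0,0,5],[0,0,-0.7,0,0,0,5],[0,0,-1.6,0,0,0,5],[0,0,-2.8,0,0,0,5],[0,0,-4,0,0,0,5],[0,0,-5,0,0,0,5],[0,0,-5.5,0,0,0,5],[0,0,-5.6,0,0,0,5],[0,0,-5.6,0,0,0,5]]}'
python3 - <<'E'
from bench import r, optics
from h import *
for n in ("wrist","side"):
    f=optics.grab_frame(n); cv2.imwrite(f"pics/{n}2.png",f["color"])
w=cv2.imread("pics/wrist2.png"); s=cv2.imread("pics/side2.png")
a=cv2.resize(s[90:290,150:350],(400,400),interpolation=2); cv2.imwrite("pics/c2.png",np.hstack([w[:, 130:530],a]))
E
```

```text
clock: 5.95
tcp_pos: [0.5636, 0.2183, 0.1525]
orientation: [3.141, -0.045, -0.002]
contact_force: [0.1, -0.0, -1.0]
grip_width: 0.0151
gripper_force: 39.2
```

View pics/c2.png

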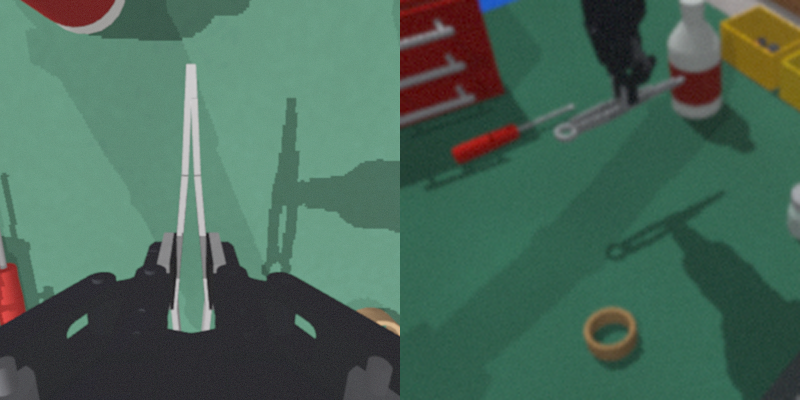

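The tweezers are held closed by the grip with tips at wrist (320,65). The side view shows the eye level and clear of the bench at about (232,156). Now I carry them to near the gauge, stopping 40 mm to the side to see it.

```bash
python3 -m creep '{"rows":[[0,0.4,-0.3,0,0,0,5],[0.1,1.4,-0.7,0,0,-0.1,5],[0.2,3,-1.2,0,0,-0.3,5],[0.2,4.8,-1.6,0,0,-0.5,5],[0.3,6.8,-1.6,0,0,-0.7,5],[0.3,8.8,-1.6,0,0,-0.95,5],[0.4,10.8,-1.6,0,0,-1.2,5],[0.5,12.5,-1.6,0,0,-1.4,5],[0.5,13.8,-1.6,0,0,-1.55,5],[0.5,14.4,-1.6,0,0,-1.64,5]]}'
python3 -m creep '{"rows":[[0,0.2,0,0,0,0,5],[0,0.2,0,0,0,0,5],[0,0.2,0,0,0,0,5]]}'
python3 - <<'E'
from bench import r, optics
from h import *; import pickle
d={}
for n in ("wrist","side","scene"):
    d[n]=f=optics.grab_frame(n); cv2.imwrite(f"pics/{n}3.png",f["color"])
d["obs"]=r.get_obs(); pickle.dump(d,open("f3.pkl","wb"))
E
```

```text
clock: 7.3
tcp_pos: [0.5654, -0.1452, 0.1933]
orientation: [3.125, 0.309, -0.001]
contact_force: [0.6, 1.1, -1.0]
grip_width: 0.015
gripper_force: 39.2
clock: 7.68
tcp_pos: [0.5674, -0.1453, 0.1934]
orientation: [-3.125, -0.317, -0.0]
contact_force: [1.0, 0.4, -0.8]
grip_width: 0.0151
gripper_force: 39.2
```

View pics/wrist3.png

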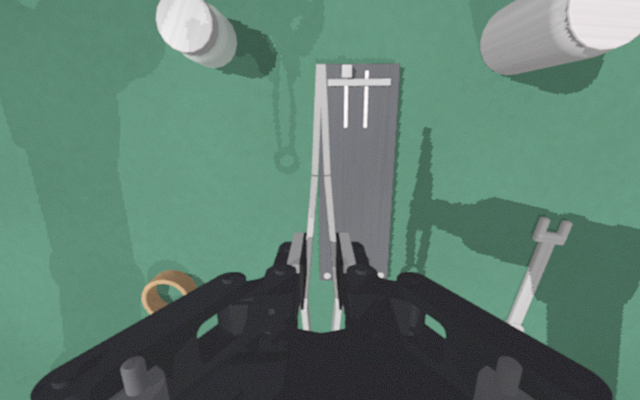

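Wrist view: plate from (318,65) to (398,65) and down to (327..388,278). Left line is at u≈346, right line at u≈366, with a crossbar at v≈82 and the slide at (347,71). The post is hidden behind the right finger.

```bash
python3 - <<'E'
from h import *; import pickle
d=pickle.load(open("f3.pkl","rb")); f=d["wrist"]; g=f["color"].min(2)
pts=[]
for v in range(92,124,2):
    row=g[v,335:380].astype(float); row=np.clip(row-row.min()-60,0,None)
    for a,b in ((0,21),(21,45)):
        w=row[a:b]; pts.append((335+a+(w*np.arange(b-a)).sum()/w.sum(),v,a>0))
pts=np.array(pts); X=ray(f,pts[:,:2],.012)[:,:2]; r_=pts[:,2]>0
def fit(P): 
    c=P.mean(0); u=np.linalg.svd(P-c)[2][0]; u*=np.sign(u[0]); return c,u,np.abs((P-c)@[-u[1],u[0]]).max()
for k in (0,1):
    c,u,e=fit(X[r_==k]); print("line",k,c.round(4),np.degrees(np.arctan2(u[1],u[0])).round(2),e)
# right plate edge
sat=f["color"].astype(int).max(2)-f["color"].astype(int).min(2)
ed=[(380+np.argmax(sat[v,380:420]>45),v) for v in range(75,215,5)]
c,u,e=fit(ray(f,ed,.012)[:,:2]); print("edge",c.round(4),np.degrees(np.arctan2(u[1],u[0])).round(2),e)
top=[(x,55+np.argmax(sat[55:80,x]<40)) for x in range(360,396,4)]; print("far",np.median(np.array(top)[:,1]),ray(f,[[374,np.median(np.array(top)[:,1])]],.012))
bar=[(x,76+np.average(np.arange(14),weights=np.clip(g[76:90,x].astype(float)-150,0,None)+1e-6)) for x in (333,337,356,375,384)]; print("bar",bar,ray(f,bar,.012).round(4).tolist())
near=[(x,290-np.argmax(sat[260:290,x][::-1]<40)) for x in (335,340,385)]; print(near, ray(f,near,.012).round(3).tolist())
E
python3 - <<'E'
import cv2,numpy as np
a=cv2.imread("pics/scene3.png");b=cv2.imread("pics/side3.png")
cv2.imwrite("pics/c3.png",np.hstack([cv2.resize(a[150:270,215:315],(400,480),interpolation=2),cv2.resize(b[200:320,310:410],(400,480),interpolation=2)]))
E
```

```text
line 0 [ 0.6498 -0.1559] 12.22 5.574279413582326e-05
line 1 [ 0.654  -0.1764] 12.16 0.00011001700773035882
edge [ 0.6241 -0.2221] 12.01 0.0017128418791933727
far 63.0 [[ 0.6972362  -0.17467721  0.012     ]]
bar [(333, np.float64(82.01312337747054)), (337, np.float64(82.0392670325923)), (356, np.float64(81.871212143442)), (375, np.float64(81.67029975917113)), (384, np.float64(81.50252528778951))] [[0.6713, -0.1377, 0.012], [0.6721, -0.1418, 0.012], [0.6762, -0.161, 0.012], [0.6803, -0.1801, 0.012], [0.6823, -0.1892, 0.012]]
[(335, np.int64(290)), (340, np.int64(290)), (385, np.int64(290))] [[0.431, -0.193, 0.012], [0.433, -0.199, 0.012], [0.444, -0.255, 0.012]]
```

View pics/c3.png

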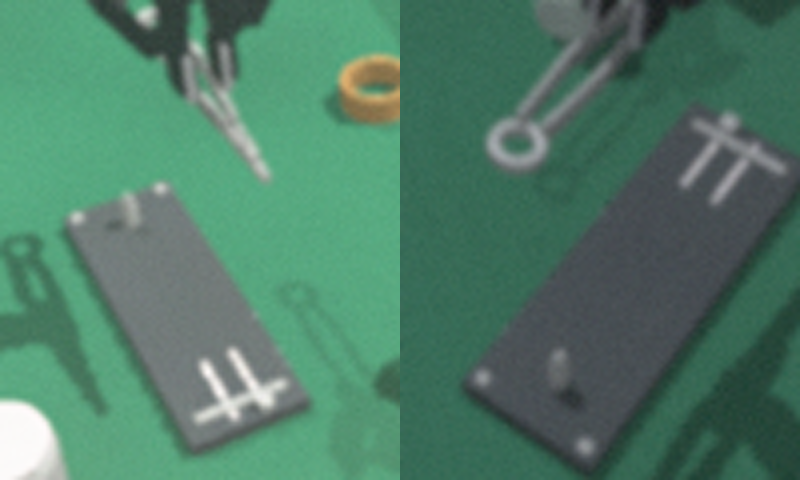

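The lines fit well: yaw 12.2°, separation 20.9 mm, post at ~(0.481,-0.2055). The crop shows the side camera seeing the eye at (339,236) and the post top at (349.8,287.5). Next I compare the eye estimates.

```bash
python3 - <<'E'
from h import *; import pickle
d=pickle.load(open("f3.pkl","rb")); w,s,c=d["wrist"],d["side"],d["scene"]; o=d["obs"]
zb=o["tcp_pos"][2]-.016; R=Ro.from_rotvec(o["orientation"]).as_matrix(); print(R.round(3).tolist())
E=ray(s,[[339.25,236]],zb+.008); print("eye side",E.round(4))
p=grey(w,(310,60,327,110),120); tp=p[p[:,1]<=p[:,1].min()+3].mean(0)
# outer blade edges -> mid line
T=ray(w,[tp],zb+.006)[0]; print("tip",p[:,1].min(),tp,T.round(4))
mid=[]
for v in (110,125,140,150):
    q=np.nonzero(w["color"][v,300:345].min(1)>140)[0]+300; mid.append(((q[0]+q[-1])/2,v)); print(v,q[0],q[-1])
M=ray(w,mid,zb+.014); print(M.round(4).tolist())
for P in (E[0],T,*M): print("tool",(R.T@(P-o["tcp_pos"])*1e3).round(1))
print("post side",ray(s,[[349.75,287.5]],.04).round(4),ray(s,[[349.75,297]],.012).round(4),"scene",ray(c,[[247,198.3]],.04).round(4),ray(c,[[248,205.5]],.012).round(4))
E
```

```text
[[0.98, 0.2, -0.0], [0.2, -0.98, 0.0], [0.0, -0.0, -1.0]]
eye side [[ 0.4763 -0.1658  0.1854]]
tip 63 [320.27272727  64.61363636] [ 0.6583 -0.1273  0.1834]
110 314 344
125 313 344
140 313 329
150 312 329
[[0.6392, -0.1353, 0.1914], [0.6326, -0.1365, 0.1914], [0.6252, -0.1344, 0.1914], [0.6206, -0.1351, 0.1914]]
tool [-93.3   1.6   8. ]
tool [92.8  0.3 10. ]
tool [72.4  4.3  2. ]
tool [65.8  4.1  2. ]
tool [58.9  0.6  2. ]
tool [54.3  0.4  2. ]
post side [[ 0.4813 -0.2025  0.04  ]] [[ 0.4779 -0.2086  0.012 ]] scene [[ 0.4806 -0.2015  0.04  ]] [[ 0.4808 -0.2027  0.012 ]]
```

```bash
python3 -m creep '{"rows":[[-0.05,0.3,0.2,0,0,0,5],[-0.2,0.9,0.8,0,0,-0.05,5],[-0.3,1.4,1.8,0,0,-0.08,5],[-0.32,1.56,2.9,0,0,-0.08,5],[-0.32,1.56,3.9,0,0,-0.08,5],[-0.32,1.56,4.6,0,0,-0.08,5],[-0.32,1.56,4.9,0,0,-0.08,5],[-0.32,1.56,4.9,0,0,-0.08,5],[-0.32,1.56,4.9,0,0,-0.08,5]]}'
python3 - <<'E'
from bench import r, optics
from h import *; import pickle
d={}
for n in ("wrist","side","scene"):
    d[n]=f=optics.grab_frame(n); cv2.imwrite(f"pics/{n}4.png",f["color"])
d["obs"]=r.get_obs(); pickle.dump(d,open("f4.pkl","wb"))
z=lambda i,u,v: cv2.resize(i[v:v+60,u:u+80],(400,300),interpolation=2)
e=d["wrist"]["color"]; 
cv2.imwrite("pics/c4.png",np.vstack([np.hstack([z(d["scene"]["color"],215,165),z(d["side"]["color"],310,250)]),np.hstack([e[0:250,220:420],e[0:250,220:420]]).repeat(2,1)[:250,:800]]))
E
```

```text
clock: 8.95
tcp_pos: [0.5679, -0.1865, 0.0717]
orientation: [3.123, 0.332, 0.002]
contact_force: [0.2, 1.0, -0.8]
grip_width: 0.0151
gripper_force: 39.2
```

View pics/c4.png

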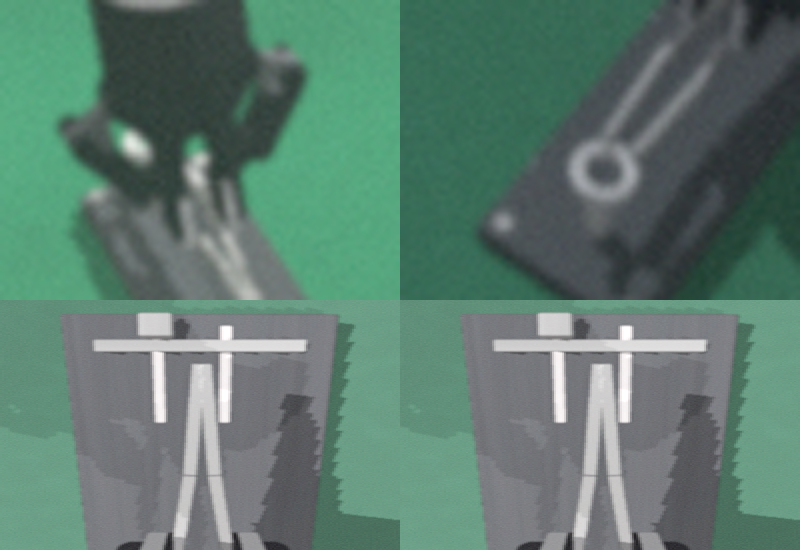

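The side crop shows the ring centre at pixel (350.8,284.0), nearly over the post. The wrist shows the tips short of the crossbar, between the two lines. Now the numbers.

```bash
cat >> h.py <<'E'
def lines(f,z=.012,dv=range(54,60)):
    pass
E
python3 - <<'E'
from h import *; import pickle
d=pickle.load(open("f4.pkl","rb")); w,s=d["wrist"],d["side"]; o=d["obs"]; zb=o["tcp_pos"][2]-.016
E=ray(s,[[350.8,284]],zb+.008)[0]; P=ray(s,[[349.75,287.5]],.04)[0]; print("eye-post side",((E-P)[:2]*1e3).round(1),E.round(4))
g=w["color"].min(2).astype(float)
def cen(v,a,b,t=185):
    k=np.clip(g[v,a:b]-t,0,None); return (a+(k*np.arange(b-a)).sum()/k.sum(),v)
l=ray(w,[cen(v,293,308) for v in (56,58)],.012).mean(0); rr=ray(w,[cen(v,325,342) for v in (52,56,58)],.012).mean(0)
tips=g[30:60,308:330]; print(tips[::2,::2].astype(int))
yaw=np.radians(12.19);u=np.array([np.cos(yaw),np.sin(yaw)]);n=np.array([-u[1],u[0]])
print("L",l[:2]@n,"R",rr[:2]@n,"sep",(l-rr)[:2]@n)
T=ray(w,[[321,34]],zb+.006)[0]; print("tip end",T.round(4),T[:2]@u,T[:2]@n, "post",np.array([.481,-.2045])@u,np.array([.481,-.2045])@n)
far=ray(w,[[321,7.5]],.012)[0]; print("far edge",far[:2]@u)
E
```

```text
eye-post side [-3.4 -4.5] [ 0.4779 -0.207   0.0636]
[[ 78  74  75  99 119 128 130 129 127 131 124]
 [ 77  78  79 104 121 129 129 130 125 126 125]
 [ 80  79  78 115 117 120 126 130 127 130 123]
 [ 77  76  81 115 116 117 129 129 125 128 125]
 [ 80  85  87 123 120 120 130 126 119 120 119]
 [188 187 189 192 193 192 199 206 207 206 207]
 [205 205 205 205 204 206 204 207 219 220 219]
 [205 204 205 205 204 205 203 213 220 219 220]
 [207 208 206 207 208 206 205 207 216 221 220]
 [209 211 209 209 209 208 208 207 208 209 221]
 [198 199 197 197 198 196 198 197 199 198 208]
 [ 96 114 114 106  95  93  97 109 120 109 106]
 [ 89 102 116 116 112 112  94 116 118 120 116]
 [122 118 119 120 115 118 120 118 115 118 112]
 [118 120 114 115 117 116 119 117 114 115 109]]
L -0.2894365581416076 R -0.31048197515023773 sep 0.02104541700863008
tip end [ 0.6712 -0.1652  0.0616] 0.6211964142998341 -0.303206999918479 post 0.4269737444734022 -0.3014542610917315
far edge 0.6475863227690389
```

```bash
python3 - <<'E'
from h import *; import pickle
d=pickle.load(open("f4.pkl","rb")); w,s=d["wrist"],d["side"]; o=d["obs"]; zb=o["tcp_pos"][2]-.016
g=w["color"].min(2).astype(float)
yaw=np.radians(12.19);u=np.array([np.cos(yaw),np.sin(yaw)]);n=np.array([-u[1],u[0]])
un=lambda uv,z:(np.c_[ray(w,uv,z)[:,:2]@u,ray(w,uv,z)[:,:2]@n]*1e3).round(1).tolist()
print("far col",g[8:24,345].astype(int), "tip col",g[55:72,320].astype(int))
for v in (66,70,90,110,125,140):
    q=np.nonzero(g[v,300:328 if v<118 else 345]>165)[0]+300; q=q[(q>303)]; print(v,q[0],q[-1],un([[q[0]-.5,v],[q[-1]+.5,v]],zb+(.006 if v<80 else .010 if v<112 else .014)))
print("far",un([[345,15]],.012),"tip",un([[320.5,63.5]],zb+.006))
k=[]
for v in range(80,118,4):
    for a,b in ((292,308),(325,341)):
        x=np.clip(g[v,a:b]-190,0,None); k.append((a+(x*np.arange(b-a)).sum()/max(x.sum(),1e-9),v))
print("lines",un(k[:2]+k[-2:],.012))
R=Ro.from_rotvec(o["orientation"]).as_matrix(); print("toolyaw",np.degrees(np.arctan2(R[1,0],R[0,0])),"tcp",o["tcp_pos"][:2]@u,o["tcp_pos"][:2]@n, "tilt",R[2].round(4))
E
```

```text
far col [ 93  97  94  93  98  98 113 126 128 124 127 125 127 128 128 130] tip col [116 120 119 119 117 119 115 114 139 189 225 228 225 219 218 216 214]
66 316 325 [[607.9, -300.6], [607.9, -305.3]]
70 316 325 [[606.1, -300.6], [606.1, -305.3]]
90 315 326 [[597.0, -300.2], [597.0, -305.7]]
110 314 327 [[588.2, -299.7], [588.2, -306.3]]
125 314 327 [[581.4, -299.7], [581.4, -306.2]]
140 313 328 [[574.6, -299.2], [574.6, -306.7]]
far [[643.7, -317.7]] tip [[608.9, -303.0]]
lines [[607.4, -289.4], [607.4, -310.1], [585.5, -289.5], [585.5, -310.0]]
toolyaw 12.128814587838825 tcp 0.5155812353201356 -0.3021109541588906 tilt [ 1.3e-03  8.0e-04 -1.0e+00]
```

Blade mid at n = −303.0 and post at −302.1, and along the plate they agree within 1 mm. I correct 0.9 mm and lower partway with a force check.

```bash
python3 -m creep '{"rows":[[0,-0.04,0.1,0,0,0,5],[0,-0.04,0.3,0,0,0,5],[0,-0.04,0.55,0,0,0,5],[0,-0.04,0.8,0,0,0,5],[0,-0.04,0.95,0,0,0,5],[0,-0.04,1.05,0,0,0,5],[0,-0.04,1.05,0,0,0,5]]}'
```

```text
clock: 9.98
tcp_pos: [0.5669, -0.1853, 0.0443]
orientation: [-3.124, -0.332, 0.0]
contact_force: [0.1, -0.4, -0.7]
grip_width: 0.0154
gripper_force: 39.2
```

```bash
python3 -m creep '{"rows":[[0,0,0.15,0,0,0,5],[0,0,0.3,0,0,0,5],[0,0,0.45,0,0,0,5],[0,0,0.55,0,0,0,5],[0,0,0.55,0,0,0,5]]}'
python3 - <<'E'
from bench import r, optics
from h import *; import pickle
d={}
for n in ("wrist","side"):
    d[n]=f=optics.grab_frame(n)
d["obs"]=r.get_obs(); pickle.dump(d,open("f5.pkl","wb"))
cv2.imwrite("pics/c5.png",np.hstack([cv2.resize(d["side"]["color"][255:325,310:380],(400,400),interpolation=2),d["wrist"]["color"][:,120:520]]))
E
```

```text
clock: 10.6
tcp_pos: [0.5669, -0.1853, 0.0306]
orientation: [-3.124, -0.332, 0.0]
contact_force: [0.8, -0.5, -2.4]
grip_width: 0.015
gripper_force: 39.2
```

View pics/c5.png

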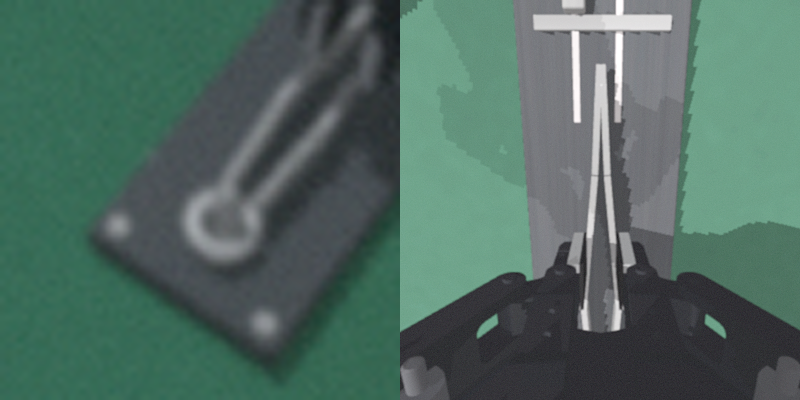

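The ring sits around the post with the post visible inside it, and the blades point to the lines. I lower the last few millimetres to contact.

```bash
python3 -m creep '{"rows":[[0,0,0.04,0,0,0,5],[0,0,0.08,0,0,0,5],[0,0,0.08,0,0,0,5]]}'; python3 -m creep '{"rows":[[0,0,0.04,0,0,0,5],[0,0,0.06,0,0,0,5],[0,0,0.06,0,0,0,5]]}'
```

```text
clock: 11.08
tcp_pos: [0.5669, -0.1854, 0.0287]
orientation: [-3.124, -0.332, 0.0]
contact_force: [-0.0, -0.8, -0.5]
grip_width: 0.0154
gripper_force: 39.2
clock: 11.45
tcp_pos: [0.5671, -0.1854, 0.028]
orientation: [3.124, 0.332, 0.0]
contact_force: [-2.4, 1.0, 5.2]
grip_width: 0.015
gripper_force: 39.8
```

```bash
python3 -m creep '{"rows":[[0,0,0,0,0,0,18],[0,0,0,0,0,0,22],[0,0,0,0,0,0,27],[0,0,0,0,0,0,32],[0,0,0,0,0,0,37],[0,0,0,0,0,0,42],[0,0,0,0,0,0,48],[0,0,0,0,0,0,56],[0,0,-0.1,0,0,0,64],[0,0,-0.1,0,0,0,64]]}' 20
python3 - <<'E'
from bench import r, optics
from h import *; import pickle
d={}
for n in ("wrist","side"):
    d[n]=f=optics.grab_frame(n)
d["obs"]=r.get_obs(); pickle.dump(d,open("f6.pkl","wb"))
cv2.imwrite("pics/c6.png",np.hstack([cv2.resize(d["side"]["color"][215:325,310:420],(400,400),interpolation=2),d["wrist"]["color"][:,120:520]]))
E
```

```text
clock: 12.7
tcp_pos: [0.5672, -0.1854, 0.0301]
orientation: [3.124, 0.332, 0.001]
contact_force: [-0.0, -0.4, 0.5]
grip_width: 0.0641
gripper_force: 0.0
```

View pics/c6.png

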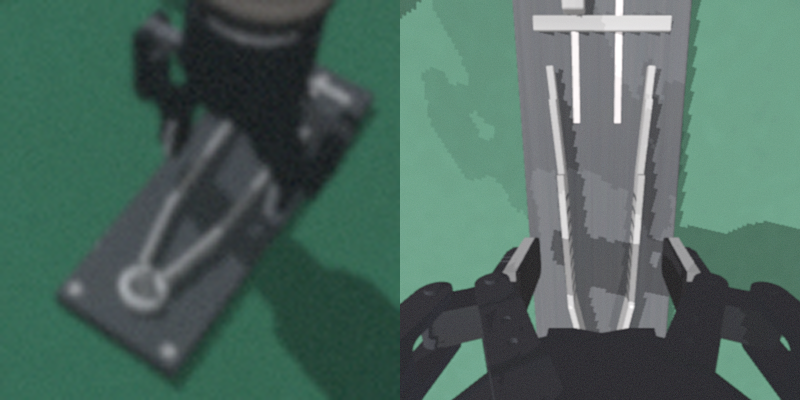

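The tweezers have sprung fully open, flat on the plate, tips at wrist crop u=550 and 651, and the lines are at 576 and 618. I lower slightly, turn 0.8° toward the lines' middle, and squeeze in steps.

```bash
cat > m.py <<'E'
from bench import r, optics
from h import *; import pickle
f=optics.grab_frame("wrist"); o=r.get_obs(); pickle.dump((f,o),open("last.pkl","wb"))
g=f["color"].min(2).astype(float)
yaw=np.radians(12.19);u=np.array([np.cos(yaw),np.sin(yaw)]);n=np.array([-u[1],u[0]])
def un(uv,z): X=ray(f,uv,z)[:,:2]*1e3; return np.c_[X@u,X@n]
for v in (72,76,80,100):
    x=g[v,250:395]; m=(x>160).astype(int); e=np.flatnonzero(np.diff(m)); runs=[(a+251,b+250) for a,b in zip(e[::2],e[1::2])]
    print(v,[(a,b,round(float(un([[(a+b)/2,v]],.018)[0,1]),1),round(float(un([[(a+b)/2,v]],.012)[0,1]),1)) for a,b in runs], un([[320,v]],.018)[0,0].round(1))
print("W",o["grip_width"],o["gripper_force"],o["contact_force"].round(1),o["tcp_pos"].round(4),"clock",o["clock"])
E
python3 -m creep '{"rows":[[0,0,0.1,0,0,-0.05,60],[0,0,0.2,0,0,-0.1,55],[0,0,0.2,0,0,-0.1,48],[0,0,0.2,0,0,-0.1,42],[0,0,0.2,0,0,-0.1,38],[0,0,0.2,0,0,-0.1,34],[0,0,0.2,0,0,-0.1,30],[0,0,0.2,0,0,-0.1,30],[0,0,0.2,0,0,-0.1,30]]}' 20; python3 m.py
```

```text
clock: 13.92
tcp_pos: [0.5678, -0.1854, 0.0256]
orientation: [3.121, 0.354, 0.002]
contact_force: [0.2, 0.7, 6.4]
grip_width: 0.03
gripper_force: 7.9
72 [(np.int64(288), np.int64(299), -288.3, -287.7), (np.int64(337), np.int64(344), -309.9, -310.3), (np.int64(350), np.int64(358), -316.1, -316.8)] 605.0
76 [(np.int64(288), np.int64(299), -288.2, -287.7), (np.int64(337), np.int64(344), -310.0, -310.3), (np.int64(350), np.int64(357), -316.0, -316.6)] 603.3
80 [(np.int64(288), np.int64(299), -288.2, -287.7), (np.int64(337), np.int64(344), -310.0, -310.4), (np.int64(350), np.int64(357), -316.1, -316.7)] 601.6
100 [(np.int64(288), np.int64(295), -287.2, -286.6), (np.int64(297), np.int64(299), -290.2, -289.8), (np.int64(336), np.int64(343), -309.8, -310.2), (np.int64(349), np.int64(357), -316.2, -316.9)] 592.8
W 0.03026833688179047 7.882777601480484 [-1.8 -0.1  5.1] [ 0.5678 -0.1854  0.0256] clock 13.975
```

```bash
python3 -m creep '{"rows":[[0,-0.01,0,0,0,-0.02,29],[0,-0.02,0,0,0,-0.04,28],[0,-0.03,0,0,0,-0.06,27],[0,-0.03,0,0,0,-0.06,26.5],[0,-0.03,0,0,0,-0.06,26.5],[0,-0.03,0,0,0,-0.06,26.5]]}' 20; python3 m.py
python3 - <<'E'
import pickle,cv2
f,o=pickle.load(open("last.pkl","rb")); cv2.imwrite("pics/c7.png",cv2.resize(f["color"][0:140,270:380],(440,560),interpolation=cv2.INTER_NEAREST))
E
```

```text
clock: 14.72
tcp_pos: [0.5678, -0.1849, 0.0258]
orientation: [3.119, 0.367, 0.003]
contact_force: [0.5, -1.1, 7.9]
grip_width: 0.0265
gripper_force: 9.5
72 [(np.int64(296), np.int64(303), -289.8, -289.3), (np.int64(340), np.int64(350), -310.8, -311.2)] 605.2
76 [(np.int64(296), np.int64(303), -289.8, -289.3), (np.int64(339), np.int64(350), -310.6, -311.1)] 603.5
80 [(np.int64(296), np.int64(303), -289.8, -289.4), (np.int64(339), np.int64(350), -310.7, -311.1)] 601.8
100 [(np.int64(296), np.int64(303), -289.8, -289.4), (np.int64(339), np.int64(350), -311.1, -311.6)] 593.0
W 0.026655031044016366 9.547060975455679 [-0.5 -1.   6.5] [ 0.5679 -0.1849  0.0258] clock 14.775
```

View pics/c7.png

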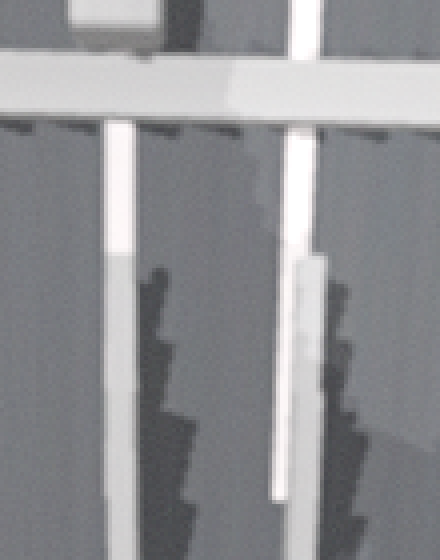

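Left tip lies over the left line. The right tip (crop 297–327) is about 1.7 mm right of its line (crop 283–313). I close a little more and shift left slightly.

```bash
cat >> m.py <<'E'
c=f["color"].astype(float).mean(2)
print("vals",c[56,292:306].astype(int),c[70,290:306].astype(int),c[56,334:352].astype(int),c[70,334:356].astype(int))
E
python3 -m creep '{"rows":[[0,-0.01,0,0,0,-0.02,26.2],[0,-0.02,0,0,0,-0.04,25.9],[0,-0.02,0,0,0,-0.04,25.9],[0,-0.02,0,0,0,-0.04,25.9]]}' 20; python3 m.py
```

```text
clock: 15.28
tcp_pos: [0.5679, -0.1846, 0.0259]
orientation: [3.118, 0.375, 0.003]
contact_force: [-0.6, -0.2, 8.1]
grip_width: 0.026
gripper_force: 9.1
72 [(np.int64(298), np.int64(305), -289.9, -289.6), (np.int64(341), np.int64(349), -310.0, -310.5)] 605.3
76 [(np.int64(298), np.int64(305), -290.0, -289.6), (np.int64(341), np.int64(349), -310.1, -310.6)] 603.5
80 [(np.int64(297), np.int64(305), -289.7, -289.3), (np.int64(341), np.int64(349), -310.2, -310.7)] 601.8
100 [(np.int64(298), np.int64(305), -290.0, -289.7), (np.int64(340), np.int64(349), -310.4, -310.9)] 593.0
W 0.025686469589765365 9.105412628268823 [-0.9 -0.4  7.1] [ 0.5678 -0.1846  0.0259] clock 15.325
vals [124 124 123 123 115 154 223 249 250 249 251 249 224 167] [124 124 125 127 125 124 119 147 204 222 216 213 213 215 211 180] [124 119 127 127 132 133 129 155 220 255 255 255 255 255 253 215 152 129] [121 118 122 119 120 118 127 158 192 216 227 227 227 228 226 206 158 109
 100 113 124 124]
```

```bash
python3 - <<'E'
from h import *; import pickle
f,o=pickle.load(open("last.pkl","rb"))
yaw=np.radians(12.19);u=np.array([np.cos(yaw),np.sin(yaw)]);n=np.array([-u[1],u[0]])
c=f["color"].astype(float).mean(2)
def un(x,v,z): X=ray(f,[[x,v]],z)[0,:2]*1e3; return (X@u).round(1),(X@n).round(2)
def edges(v,a,b,h):
    x=np.interp(np.arange(a,b,.02),np.arange(a,b),c[v,a:b]); k=np.flatnonzero(x>h); return a+k[0]*.02,a+k[-1]*.02
for side,a,b in (("L",292,311),("R",334,356)):
    for v in (52,54,56,58): e=edges(v,a,b,187); print(side,"line",v,np.round(e,2),un(sum(e)/2,v,.012))
    for v in (66,68,70,72,74): e=edges(v,a,b,172); print(side,"tip",v,np.round(e,2),un(sum(e)/2,v,.018),un(sum(e)/2,v,.017))
print("line end rows", c[112:130:1,344].astype(int), c[112:130,341].astype(int))
cv2.imwrite("pics/c8.png",cv2.resize(f["color"][20:140,270:380],(440,480),interpolation=cv2.INTER_NEAREST))
E
```

```text
L line 52 [297.46 304.84] (np.float64(614.6), np.float64(-289.31))
L line 54 [297.46 304.84] (np.float64(613.7), np.float64(-289.32))
L line 56 [297.48 304.64] (np.float64(612.9), np.float64(-289.28))
L line 58 [297.46 304.64] (np.float64(612.0), np.float64(-289.29))
L tip 66 [297.44 305.26] (np.float64(607.6), np.float64(-289.85)) (np.float64(607.7), np.float64(-289.78))
L tip 68 [297.44 305.28] (np.float64(606.7), np.float64(-289.86)) (np.float64(606.9), np.float64(-289.8))
L tip 70 [297.44 305.14] (np.float64(605.9), np.float64(-289.84)) (np.float64(606.0), np.float64(-289.77))
L tip 72 [297.42 305.12] (np.float64(605.0), np.float64(-289.83)) (np.float64(605.2), np.float64(-289.77))
L tip 74 [297.44 305.16] (np.float64(604.2), np.float64(-289.86)) (np.float64(604.3), np.float64(-289.79))
R line 52 [341.76 349.46] (np.float64(615.2), np.float64(-310.33))
R line 54 [341.58 349.42] (np.float64(614.3), np.float64(-310.32))
R line 56 [341.5  349.44] (np.float64(613.4), np.float64(-310.35))
R line 58 [341.5 349.2] (np.float64(612.6), np.float64(-310.34))
R tip 66 [341.44 350.28] (np.float64(608.1), np.float64(-310.29)) (np.float64(608.3), np.float64(-310.36))
R tip 68 [341.62 350.28] (np.float64(607.3), np.float64(-310.37)) (np.float64(607.4), np.float64(-310.45))
R tip 70 [341.42 349.7 ] (np.float64(606.4), np.float64(-310.23)) (np.float64(606.6), np.float64(-310.31))
R tip 72 [341.   349.68] (np.float64(605.6), np.float64(-310.18)) (np.float64(605.7), np.float64(-310.25))
R tip 74 [340.98 349.58] (np.float64(604.7), np.float64(-310.19)) (np.float64(604.9), np.float64(-310.27))
line end rows [209 207 208 207 207 207 206 207 208 208 208 208 206 206 209 208 207 206] [208 210 209 209 210 201 201 203 203 208 201 197 195 189 184 184 187 187]
```

View pics/c8.png

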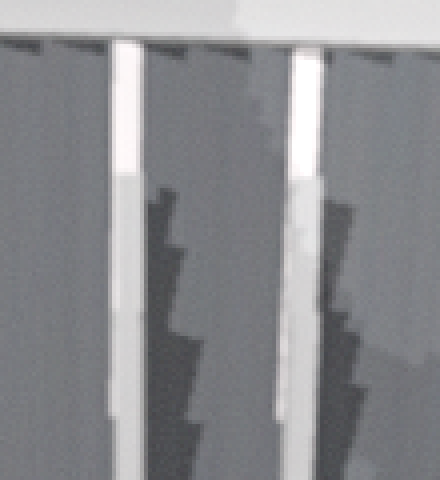

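Both tips cover their lines, each roughly 0.5 mm to the right. One small nudge left, then a hold and a re-check.

```bash
python3 -m creep '{"rows":[[0,-0.01,0,0,0,-0.02,25.9],[0,-0.01,0,0,0,-0.02,25.9],[0,-0.01,0,0,0,-0.02,25.9],[0,-0.01,0,0,0,-0.02,25.9],[0,-0.01,0,0,0,-0.02,25.9],[0,-0.01,0,0,0,-0.02,25.9]]}' 20; python3 m.py >/dev/null; python3 - <<'E'
from h import *; import pickle
f,o=pickle.load(open("last.pkl","rb"))
yaw=np.radians(12.19);u=np.array([np.cos(yaw),np.sin(yaw)]);n=np.array([-u[1],u[0]])
c=f["color"].astype(float).mean(2)
def un(x,v,z): X=ray(f,[[x,v]],z)[0,:2]*1e3; return (X@n).round(2)
def edges(v,a,b,h):
    x=np.interp(np.arange(a,b,.02),np.arange(a,b),c[v,a:b]); k=np.flatnonzero(x>h); return a+k[0]*.02,a+k[-1]*.02
for side,a,b in (("L",292,311),("R",334,356)):
    e=edges(55,a,b,187); print(side,"line",np.round(e,2),un(sum(e)/2,55,.012))
    for v in (66,68,70): e=edges(v,a,b,172); print(side,"tip",v,np.round(e,2),un(sum(e)/2,v,.018),"from right edge",un(e[1]-3.8,v,.018))
print(o["grip_width"],o["gripper_force"],o["contact_force"].round(1),o["qvel"].round(4),o["clock"])
E
```

```text
clock: 16.08
tcp_pos: [0.5678, -0.1846, 0.0259]
orientation: [3.117, 0.379, 0.004]
contact_force: [0.7, -1.3, 7.1]
grip_width: 0.0264
gripper_force: 8.7
L line [298.3  305.46] -289.37
L tip 66 [297.86 305.64] -289.75 from right edge -289.79
L tip 68 [297.88 305.72] -289.78 from right edge -289.84
L tip 70 [297.9 305.6] -289.77 from right edge -289.79
R line [342.28 349.88] -310.32
R tip 66 [342.42 350.66] -310.32 from right edge -310.46
R tip 68 [341.8  350.54] -310.19 from right edge -310.45
R tip 70 [341.8 350.3] -310.18 from right edge -310.39
0.02588960125906798 8.702061839285307 [ 0.8 -1.3  7.4] [-0.0006  0.0003 -0.0002 -0.001  -0.0004  0.0023 -0.0004] 16.125
```

```bash
python3 -c "
from bench import r
print(r.hand_in())"
```

```text
the job is handed in; nothing more can be done
None
```

The tweezers hang by their eye on the post, flat on the plate, and after springing fully open they are held squeezed with the left tip about 0.4 mm and the right about 0.1 mm off their lines (last wrist-camera measurement); handed in at about 16 s, result not reported, and I viewed 12 pictures, two over the limit of 10.

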